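# Reset the fence of the packing jig

## Robot

A 6-joint arm with a two-finger parallel gripper is mounted at the origin on the work surface. World frame = base frame: x ahead of the robot, y to its left, z up, the work surface at z = 0. Lengths are in mm, angles in degrees, forces in N, time in s.
With the tool pointing down it reaches from about 350 to 850 mm from the base axis. Payload 8.1 kg.
Tool frame: the origin (TCP) lies at the very end of the fingers, on their centre line; the grasp point (between the pads) lies 19 mm behind it; z points along the fingers, y is the line along which they close (so a half turn about z gives the same grasp; the last joint's range is limited). The gripper opens to 85 mm and grips with 20 to 120 N. Pads are 22 mm wide; open, the fingers measure 114 mm over their backs; the gripper's body (76 mm by 85 mm) begins 54 mm behind the grasp point. The pads swing forward as they close: fully open they stand 13 mm farther back than shut.
Start: joints at [-79.206, 7.471, 85.268, -0, 87.261, -4.893], TCP at [162.255, -577.649, 231.292] pointing down, gripper open.
Joint ranges: [-169.43, 169.43], [-51.17, 129.36], [1.28, 143.12], [-76.62, 256.62], [0, 156.53], [-152.29, 152.29]. Speed limits (degrees/s): [136.94, 136.94, 159.86, 180, 180, 180].

## Interface

Orientations are given as [roll, pitch, yaw] about the fixed x, y, z axes, in that order (R = Rz(yaw) Ry(pitch) Rx(roll)).
In Python, from bench import sense, eyes, job, models gives the robot as it stands. The module is installed in compiled form; this text tells all that it offers.
- The arm moves only by the tool apply_moves, never from a script. Its argument "rows" is a list of rows, each a list of 6 numbers: the shift along the tool's x, y, z in mm, then the turn, a rotation vector about the tool's x, y, z in rad. In form: [[dx, dy, dz, rx, ry, rz], ...]. A call has exactly 5 rows; each row shifts and turns the commanded pose from where the row before left it, along the tool's axes as they then stand; what a row does not reach is not made up. A row lasts 1/8 s, in which the tool goes at most 62.5 mm and 10.7 degrees, less where a joint would pass 70% of its speed; a pose out of reach is approached as far as the arm can. A call is refused whole if a number of a shift passes 62.5 or a number of a turn 0.188, either way. A call with a gripper value outside its range is refused whole. "fingers" is the finger opening in mm, from 0 to 85.4, set as the call begins (left out, the last holds). The fingers move at their own pace and stop on an object; "grip_force" is the grip in N (left out, the last holds). Time passes only in rows, so rows that do not move let the fingers close, or fill a call up. It gives the time, the measured TCP pose, the force, the opening and the grip force at its end, in the units of the state.
- sense(): the state, without advancing time (a new reading comes with each control period).
- eyes.snapshot(name): name is "scene" or "top"; returns (picture, depth): 384x512x3 uint8, red, green, blue; 384x512 float32, mm along the optical axis (not along the pixel's ray), 0 where there is no reading.
- eyes.get_calibration(name): a dict with "intrinsics" (3x3 intrinsics, pixels), "R" (3x3) and "t" (3): a world point X has camera coordinates R X + t. Camera axes: x right, y down, z forward; pixel columns grow to the right and rows downward; lengths in mm; the calibration is good to about 2 mm. A picture is of the moment at which its call begins. get_calibration takes no time and is no camera call.
- job.hand_in(): hands the job in; it is judged then, once.
Trained networks look in the newest picture that a camera, given by its name, has taken for a name from the list of things; names that differ only in an ending like _2 or _b are one class to them, and where a whole thing is asked for, a point or a joint stands for the part that bears it (a point fixed in the world has none). Each returns a list of dicts, best first, with "confidence" (0 to 1); they miss things now and then, are a little off and sometimes report something else, mostly with a low value. They report only what shows in the picture. A call takes as long as a camera call.
- models.boxes_of(name, camera): "xyz" ([x, y, z] in mm, in world coordinates, good to about 4 mm: the middle of the surface that is visible of it).
- models.cut_out(name, camera): "pixels" (384x512 bool, what is visible of it).
- models.place_of(name, camera): "xyz" ([x, y, z] in mm, in world coordinates, good to about 4 mm: a listed point, or the origin of a listed thing).
The state is a dict: "time": time; "joint_pos": joint angles; "qd": joint speeds; "joint_efforts": joint torques, N m; "tool_pos": TCP position; "tcp_rot": TCP orientation; "ft_force": force on the tool from outside, world axes, zero at the start; "wrist_torque": the same for the moment, N m; "finger_gap": finger opening in mm; "grip_force": force on a finger pad.
Only numpy, scipy, OpenCV 4.12 (cv2) and the standard library are available. Lean on these libraries where they do the work, as an engineer would, in place of code of your own. Each camera call takes 0.05 s, during which the arm holds its last target. There are 200 camera calls.

## Task

Set the packing jig for the next cartons: squeeze the release lever on the sloping handle and, keeping it squeezed, slide the fence to the notch marked by the upright flag (not the low round studs), then let go so that the lever springs out and the fence is caught in that notch. After that, lock the fence: roll the little thumbwheel on top of it with a fingertip, pushing its top towards the end stop until it will go no further. Do not disturb the star and the block of tags lying on the jig.

Things in the scene. Friction and masses are not known exactly. Their poses are not given: they have to be found in the camera images.
- jig: Plywood base board of the packing jig, fixed, 12 mm thick. Origin on the table under the middle of the rail; x points away from the robot (yaw up to 0.35 rad), y along the rail, z up. Board: x -105 to 230, y -150 to 165 mm. The aluminium rail with dark steel teeth runs along y at x = 0, top 36 mm above the table; notches at y = -70, -35, 0, 35, 70 mm.
- end_stop (a point): Middle of the top edge of the end stop, a fixed plywood wall 18 mm thick and 126 mm long (jig x 102 to 228 mm) at the jig's +y end (y = 156 mm), 62 mm above the table.
- fence (a joint): Travel of the fence carriage along the jig's +y, m (-0.08 to 0.08); starts at 0, the middle notch. The carriage (aluminium, 50 mm along y, 0.4 to 0.9 kg) carries handle, lever, thumbwheel and the fence blade (12 mm thick, out to jig x = 225 mm, top 65 mm above the table). It slides, with 2 N of friction, only while the lever is squeezed. About 1 mm of play in a notch.
- pointer (a point): Tip of the carriage's flat pointer tongue, at jig x = -66 mm, 40 mm above the table; in line across the rail (same jig y) with the middle of handle, pawl and thumbwheel.
- grip (a point): Grasp point of the handle, midway between its outer faces when squeezed (jig x = -6 mm, 110 mm above the table). The handle is two flat bars, 30 mm wide along y, leaning 30 degrees from vertical towards the robot (jig -x); they end 26 mm past this point, 135 mm above the table. 46 mm over the outer faces here at rest, 30 mm squeezed. Moves with the carriage.
- lever_mid (a point): Point inside the lever at mid-height. The lever is the upper, steel bar of the handle (12 mm thick), on the side away from the robot; the other, black (14 mm thick), is fixed. To squeeze, fingers point down and away from the robot, 30 degrees from vertical in the jig's x-z plane, one on each bar. Room for fingers: the carriage deck is 48 mm above the table.
- lever (a joint): Lever angle, rad: 0 sprung out, 0.28 squeezed in to its stop. Hinged at its foot; 5 N at mid-height starts it, 10 N holds it in. Above about 0.22 the carriage is free (squeeze well past it). Let go within about 5 mm of a notch it springs back to 0 and pulls the carriage into the notch; between notches it stays at about 0.21, resting on a tooth.
- wheel (a joint): Thumbwheel angle, rad: 0 loose to 1.8 locked, at its stop; starts at 0 to 0.3. Grows as the wheel's top is pushed towards the end stop (jig +y). Its axis is along the jig's x. It stays where it is left and takes about 1.5 N at the rim.
- wheel_top (a point): Highest point of the thumbwheel, 78 mm above the table, at jig x = 75 mm (81 mm beyond grip). A black ribbed disc, radius 17 mm, 12 mm wide, standing on edge in a grey housing (46 mm along y, 28 mm along x) whose top is 68 mm above the table, so that 10 mm of it shows. Moves with the carriage.
- flag: The mark of the wanted notch: a small upright steel tab (24 mm wide, 34 mm high, 4 mm thick, on a 14 x 26 mm foot) fixed on the robot's-side edge of the jig's board at jig x = -88 mm, exactly level with that notch (jig y = -70, -35, 35 or 70 mm). Origin under it, on the board; axes as the jig's.
- stud_a: Low round steel stud (12 mm wide, 6 mm high), fixed beside another notch, in a row with the flag; not the target. Origin under it.
- stud_b: Another such stud; not the target.
- stud_c: Another such stud; not the target.
- star_mid (a point): Centre of a loose flat white six-pointed cut-out star, 45 mm across, 8 mm thick, lying on the jig's board by the end stop, beyond the fence's travel. To be left alone.
- tags_mid (a point): Centre of a loose block of kraft tags, 70 x 34 x 16 mm, lying on the jig's board at its -y end, beyond the fence's travel. To be left alone.

How it is judged:
By the outcome, as a careful person would: the job done as asked, in the order asked, and still so for the second after the job is handed in, with the robot touching nothing.
It also fails if it takes over 58 s, if anything falls off the work surface, if the arm or the gripper's body presses on something with over 40 N, if the wrist force passes 120 N, or if a joint passes its speed limit or range.

## Working session

There is one attempt and no reset: what is moved stays moved. The work goes in short steps, Python scripts to look and compute and a tool call to move; the robot and the scene stay as the last step left them, time stands still between calls to the robot, and variables do not carry over. Pictures are saved under pics/ and viewed, at most 10 in all, crops included, and the job is handed in when it is done.

Besides the shell and the picture viewer there is one more tool, called after "Request:" as name(argument=value, ...) on one line, values as JSON. apply_moves: Moves the arm, as the interface text tells. Its arguments: {"type":"object","properties":{"rows":{"type":"array"},"fingers":{"type":"number"},"grip_force":{"type":"number"}},"required":["rows"]}

```bash
mkdir -p pics; cat > h.py <<'E'
import numpy as np, cv2
from bench import sense, eyes, job, models
from scipy.spatial.transform import Rotation as Ro
def snap(n,f=None):
    p,d=eyes.snapshot(n)
    if f: cv2.imwrite('pics/'+f,p[:,:,::-1])
    return p,d
def proj(n,X):
    c=eyes.get_calibration(n);q=c['intrinsics']@(np.array(c['R'])@np.array(X)+np.array(c['t']));return q[:2]/q[2]
def back(n,u,v,z):
    c=eyes.get_calibration(n);return np.array(c['R']).T@((np.linalg.inv(c['intrinsics'])@[u,v,1])*z-np.array(c['t']))
E
python3 - <<'E'
from h import *
s=sense();print(s['tool_pos'],s['tcp_rot'],s['ft_force'],s['time'])
for n in('top','scene'):
    snap(n,n+'0.png')
    for k in['jig','end_stop','pointer','grip','lever_mid','wheel_top','flag','stud_a','star_mid','tags_mid']:
        for r in models.place_of(k,n)[:3]: print(n,k,np.round(r['xyz'],0),round(r['confidence'],2),np.round(proj(n,r['xyz'])))
E
```

```text
[ 162.15263428 -577.08347632  230.23704143] [-1.79892122e+02 -1.01551143e-02  1.56866964e+01] [ 0.78467697  0.24582347 -0.44381965] 0.0
top jig [548.  51.  -0.] 0.77 [242. 244.]
top end_stop [684. 237.  64.] 0.67 [145. 166.]
top pointer [491.  36.  46.] 0.75 [249. 273.]
top grip [539.  49. 113.] 0.86 [243. 244.]
top grip [488.  37.  43.] 0.4 [249. 275.]
top lever_mid [566.  59. 118.] 0.68 [238. 228.]
top wheel_top [625.  62.  77.] 0.87 [237. 198.]
top flag [473.   3.  10.] 0.48 [265. 283.]
top stud_a [450. 105.  16.] 0.57 [212. 294.]
top stud_a [454.  66.  15.] 0.51 [232. 292.]
top stud_a [480. -33.  13.] 0.5 [284. 280.]
top star_mid [683. 198.  16.] 0.76 [169. 173.]
top star_mid [450. 103.  16.] 0.42 [213. 294.]
top tags_mid [729. -38.  21.] 0.65 [289. 153.]
scene jig [553.  51.  -3.] 0.56 [247. 218.]
scene end_stop [689. 234.  62.] 0.57 [345. 237.]
scene pointer [482.  40.  42.] 0.57 [240. 183.]
scene lever_mid [569.  54. 122.] 0.93 [247. 178.]
scene lever_mid [687. 237.  62.] 0.29 [346. 236.]
scene wheel_top [623.  66.  77.] 0.91 [254. 212.]
scene flag [471.   4.  12.] 0.64 [224. 191.]
scene tags_mid [722. -35.  20.] 0.66 [204. 272.]
```

```bash
python3 -c "
import cv2,numpy as np
a=cv2.imread('pics/top0.png')[120:320,120:340];b=cv2.imread('pics/scene0.png')[140:300,150:400]
cv2.imwrite('pics/c.png',np.vstack([cv2.resize(a,(396,360)),]));
cv2.imwrite('pics/c2.png',np.hstack([cv2.resize(a,(396,360)),cv2.resize(b,(400,360))]))"
```

```text
(no output)
```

View pics/c2.png

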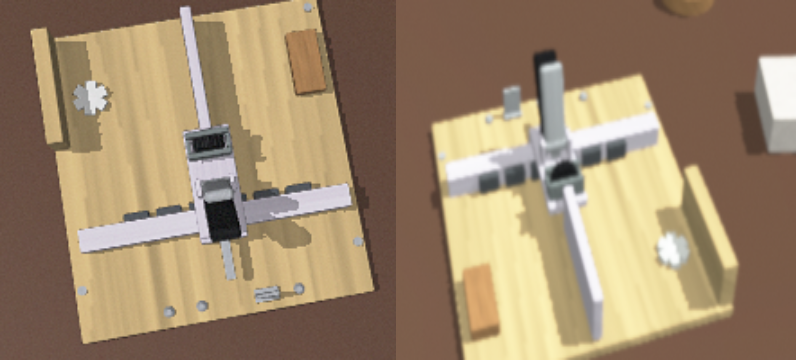

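```bash
cat >> h.py <<'E'
from scipy.optimize import least_squares
L={'jig':(0,0,0),'end_stop':(165,156,62),'pointer':(-66,0,40),'grip':(-6,0,110),'wheel_top':(75,0,78),'flag':(-88,-35,12)}
def J(p,q): c,s=np.cos(p[2]),np.sin(p[2]);return np.array([p[0]+c*q[0]-s*q[1],p[1]+s*q[0]+c*q[1],q[2]])
def tgt(p,q,tilt,flip=1):  # tool rotation; tool y along jig +-x
    z=np.array([np.sin(tilt),0,-np.cos(tilt)]);y=np.array([np.cos(tilt),0,np.sin(tilt)])*flip
    R=np.c_[np.cross(y,z),y,z];return J(p,q),Ro.from_euler('z',p[2]).as_matrix()@R
def cur():
    s=sense();return np.array(s['tool_pos']),Ro.from_euler('xyz',s['tcp_rot'],degrees=True).as_matrix()
def rel(T): # shift in tool frame, rotvec
    x,R=cur();return np.round(R.T@(T[0]-x),1),np.round(Ro.from_matrix(R.T@T[1]).as_rotvec(),3)
E
python3 - <<'E'
from h import *
ob=[]
for i in range(2):
  for n in('top','scene'):
    snap(n)
    for k in L:
        r=models.place_of(k,n)
        if r and r[0]['confidence']>.45: ob.append((k,L[k],r[0]['xyz'],n))
    for r in models.place_of('stud_a',n)[:3] if n=='top' else []:
        d=[(np.linalg.norm(np.array(r['xyz'])[:2]-g),y) for g,y in(((450,105),70),((454,66),35),((480,-33),-70))]
        if min(d)[0]<20: ob.append(('stud',(-88,min(d)[1],12),r['xyz'],n))
f=lambda p:np.concatenate([(J(p,q)-x)[:2] for _,q,x,_ in ob])
r=least_squares(f,[550,50,.2],loss='soft_l1',f_scale=3);p=r.x;print(p.tolist())
for k,q,x,n in ob: print(n,k,np.round(J(p,q)-x,1))
for fl in(1,-1):
  g,R=tgt(p,(-6,0,110),np.pi/6,fl);z=R[:,2];print(g,rel((g+z*(19-120),R)))
print(sense()['time'])
E
```

```text
[550.3832953298759, 50.771522970875765, 0.1924194884131149]
top jig [-0.4  1.8 -0.2]
top end_stop [ 2.5 -1.4 -3.8]
top grip [ 5.1  1.5 -0.8]
top wheel_top [-2.9  0.8  0.1]
top stud [3.6 2.4 0.1]
top stud [-0.5 -0.1 -3.7]
top stud [-4.  -2.7 -4.8]
scene jig [ 75.   48.  -10.7]
scene end_stop [-5.9  2.7 -1.7]
scene pointer [ 3.  -1.9 -2.7]
scene grip [1.7 0.  3.9]
scene wheel_top [ 0.7 -0.8  0. ]
scene flag [-2.5 -2.6  1.7]
top jig [-3.2  0.6  1.4]
top end_stop [ 2.8 -5.  -1.9]
top pointer [-3.3 -3.3 -2.7]
top grip [ 6.5 -1.5 -6. ]
top wheel_top [-0.2  3.1  0.8]
top flag [-2.1 -1.5  0.8]
top stud [ 3.2 -1.  -3.4]
top stud [-0.9  0.9 -3.1]
top stud [-0.6  2.1 -1.1]
scene jig [-0.3 -1.9  2.1]
scene end_stop [-3.6  2.5  0. ]
scene pointer [ 0.2  2.  -1.8]
scene grip [-1.3 -0.6  1.7]
scene wheel_top [ 0.3 -1.2 -1.7]
[544.49402881  49.62411724 110.        ] (array([ 487.3, -504.7,   33.8]), array([-0.422,  0.389, -1.453]))
[544.49402881  49.62411724 110.        ] (array([ 487.3, -504.7,   33.8]), array([0.398, 0.432, 1.611]))
2.6
```

```bash
cat >> h.py <<'E'
P=[550.4,50.8,0.1924]
def plan(T,n):
    x,R=cur();w=Ro.from_matrix(R.T@T[1]).as_rotvec()/n;w=np.round(w,3)
    for i in range(n):
        d=np.round(R.T@((T[0]-x)/(n-i)));print((d.tolist()+w.tolist()),end=',\n' if i%5<4 else '\n--\n')
        x=x+R@d;R=R@Ro.from_rotvec(w).as_matrix()
    print('end err',np.round(R.T@(T[0]-x),1))
E
python3 - <<'E'
from h import *
g,R=tgt(P,(-6,0,110),np.pi/6);plan((g+R[:,2]*(19-120),R),15)
E
```

```text
[32.0, -34.0, 2.0, -0.028, 0.026, -0.097],
[36.0, -30.0, 2.0, -0.028, 0.026, -0.097],
[38.0, -27.0, 2.0, -0.028, 0.026, -0.097],
[41.0, -23.0, 3.0, -0.028, 0.026, -0.097],
[43.0, -19.0, 3.0, -0.028, 0.026, -0.097]
--
[44.0, -15.0, 4.0, -0.028, 0.026, -0.097],
[45.0, -11.0, 5.0, -0.028, 0.026, -0.097],
[46.0, -7.0, 6.0, -0.028, 0.026, -0.097],
[46.0, -2.0, 7.0, -0.028, 0.026, -0.097],
[46.0, 2.0, 8.0, -0.028, 0.026, -0.097]
--
[46.0, 6.0, 9.0, -0.028, 0.026, -0.097],
[44.0, 10.0, 11.0, -0.028, 0.026, -0.097],
[43.0, 14.0, 12.0, -0.028, 0.026, -0.097],
[41.0, 18.0, 13.0, -0.028, 0.026, -0.097],
[39.0, 22.0, 15.0, -0.028, 0.026, -0.097]
--
end err [-0.3  0.3  0.3]
```

Request:
apply_moves(rows=[[32, -34, 2, -0.028, 0.026, -0.097], [36, -30, 2, -0.028, 0.026, -0.097], [38, -27, 2, -0.028, 0.026, -0.097], [41, -23, 3, -0.028, 0.026, -0.097], [43, -19, 3, -0.028, 0.026, -0.097]], fingers=85)

```text
time: 3.22
tool_pos: [274.3, -370.3, 221.0]
tcp_rot: [170.4, -5.2, 44.2]
ft_force: [0.3, 0.2, 0.0]
finger_gap: 85.3
grip_force: 0.0
```

Request:
apply_moves(rows=[[44, -15, 4, -0.028, 0.026, -0.097], [45, -11, 5, -0.028, 0.026, -0.097], [46, -7, 6, -0.028, 0.026, -0.097], [46, -2, 7, -0.028, 0.026, -0.097], [46, 2, 8, -0.028, 0.026, -0.097]])

```text
time: 3.85
tool_pos: [384.7, -165.1, 208.5]
tcp_rot: [159.5, -5.2, 73.0]
ft_force: [1.3, -0.0, 1.2]
finger_gap: 85.1
grip_force: 0.0
```

Request:
apply_moves(rows=[[46, 6, 9, -0.028, 0.026, -0.097], [44, 10, 11, -0.028, 0.026, -0.097], [43, 14, 12, -0.028, 0.026, -0.097], [41, 18, 13, -0.028, 0.026, -0.097], [39, 22, 15, -0.028, 0.026, -0.097]])

```text
time: 4.47
tool_pos: [495.1, 41.8, 198.1]
tcp_rot: [149.9, 0.0, 101.4]
ft_force: [-0.3, 0.2, 0.3]
finger_gap: 85.1
grip_force: 0.0
```

```bash
python3 - <<'E'
from h import *
s=sense();print(s['joint_pos'],s['time'],s['ft_force'])
for n in('top','scene'):
    snap(n,n+'1.png')
g,R=tgt(P,(-6,0,110),np.pi/6);print(rel((g+R[:,2]*19,R)))
a=cv2.imread('pics/top1.png')[120:320,120:340];b=cv2.imread('pics/scene1.png')[100:260,150:400]
cv2.imwrite('pics/c3.png',np.hstack([cv2.resize(a,(396,360)),cv2.resize(b,(400,360))]))
E
```

```text
[ -8.28512924 -40.20210011 132.75239825  11.29278384  59.35600939
 -23.00316201] 4.475 [-0.34210335  0.15151792  0.31306017]
(array([ -4.3,  -0.3, 119.5]), array([-0.001, -0.006,  0.007]))
```

View pics/c3.png

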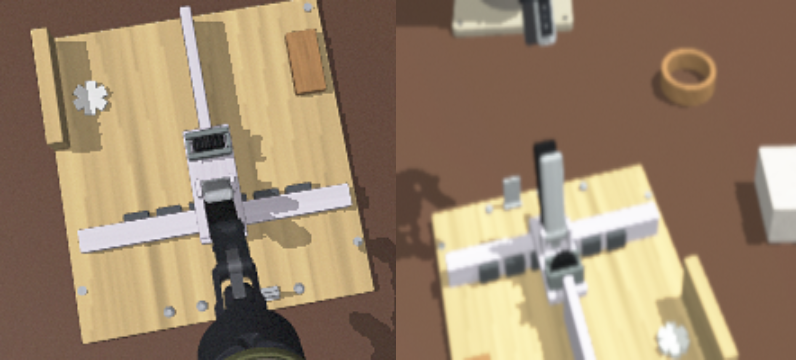

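Request:
apply_moves(rows=[[-2, 6, 20, 0, 0, 0.004], [-2, 0, 20, 0, 0, 0.003], [0, 0, 20, 0, 0, 0], [0, 0, 15, 0, 0, 0], [0, 0, 0, 0, 0, 0]])

```text
time: 5.2
tool_pos: [536.2, 44.2, 134.2]
tcp_rot: [150.2, -0.3, 100.8]
ft_force: [-1.4, -0.6, 0.0]
finger_gap: 84.8
grip_force: 0.0
```

```bash
python3 - <<'E'
from h import *
s=sense();print(s['time'],s['ft_force'])
g,R=tgt(P,(-6,0,110),np.pi/6);print(rel((g+R[:,2]*19,R)))
for n in('top','scene'):
    snap(n,n+'2.png')
    for k in('grip','wheel_top','pointer','lever_mid'):
        for r in models.place_of(k,n)[:1]:
            x=np.array(r['xyz'])-[P[0],P[1],0];print(n,k,r['confidence'],np.round(Ro.from_euler('z',-P[2]).apply(x),1))
b=cv2.imread('pics/scene2.png')[130:230,180:320]
cv2.imwrite('pics/c4.png',cv2.resize(b,(700,500)))
E
```

```text
5.2 [-1.4059814  -0.60659179  0.01596638]
(array([ 3.6, -3.9, 44.6]), array([-0.004, -0.003, -0.006]))
top grip 0.75 [ -7.4  -1.4 111.3]
top wheel_top 0.72 [77.  -4.  81.5]
top lever_mid 0.55 [ 17.8   1.9 115.7]
scene grip 0.92 [ -4.6   0.7 104.4]
scene wheel_top 0.66 [72.   0.  80.3]
scene pointer 0.85 [-67.9  -2.6  41.3]
scene lever_mid 0.61 [ 17.3  -0.4 119.5]
```

View pics/c4.png

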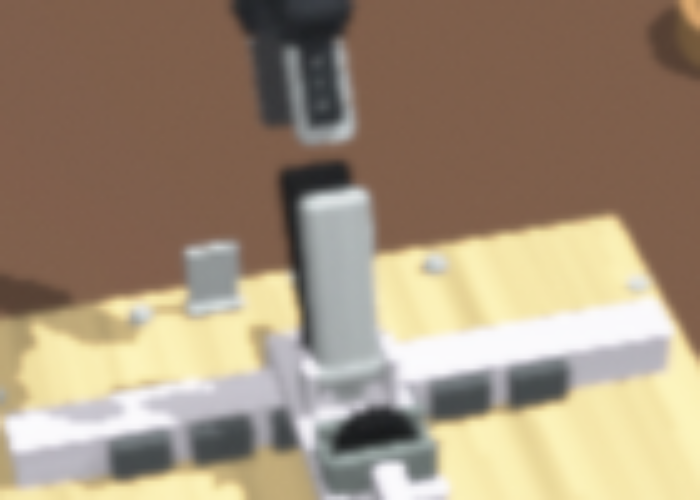

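Request:
apply_moves(rows=[[2, 0, 12, 0, 0, 0], [0, 0, 12, 0, 0, 0], [0, 0, 12, 0, 0, 0], [0, 0, 8, 0, 0, 0], [0, 0, 0, 0, 0, 0]])

```text
time: 6.32
tool_pos: [557.7, 51.1, 96.2]
tcp_rot: [150.2, -0.3, 100.8]
ft_force: [-0.3, 0.9, 0.1]
finger_gap: 85.2
grip_force: 0.0
```

```bash
python3 - <<'E'
from h import *
for i in range(3):
  s=sense();print(s['time'],s['ft_force'])
  g,R=tgt(P,(-6,0,110),np.pi/6);print(rel((g+R[:,2]*19,R)));snap('scene','scene3.png') if i==0 else snap('top')
b=cv2.imread('pics/scene3.png')[130:230,180:320]
cv2.imwrite('pics/c5.png',cv2.resize(b,(700,500)))
E
```

```text
6.325 [-0.34765052  0.87804369  0.08217019]
(array([ 1.1, -4.5,  0.4]), array([-0.003, -0.003, -0.005]))
6.375 [ 0.09141153 -1.16285897  1.34589516]
(array([ 1.2, -5.1,  0.9]), array([-0.002, -0.003, -0.005]))
6.425 [ 0.44625103 -0.87692359 -0.03353966]
(array([ 1.3, -5.5,  1.3]), array([-0.001, -0.003, -0.005]))
```

View pics/c5.png

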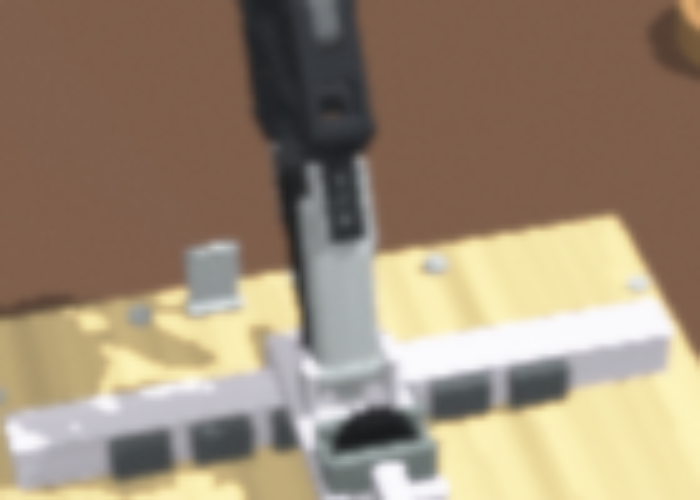

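Request:
apply_moves(rows=[[1, -3, 1, 0, 0, 0], [0, -2, 0, 0, 0, 0], [0, 0, 0, 0, 0, 0], [0, 0, 0, 0, 0, 0], [0, 0, 0, 0, 0, 0]], fingers=52, grip_force=40)

```text
time: 7.1
tool_pos: [556.0, 51.0, 96.4]
tcp_rot: [149.8, -0.2, 100.8]
ft_force: [3.9, 1.0, 5.8]
finger_gap: 52.2
grip_force: 3.2
```

Request:
apply_moves(rows=[[0, 0, 0, 0, 0, 0], [0, 0, 0, 0, 0, 0], [0, 0, 0, 0, 0, 0], [0, 0, 0, 0, 0, 0], [0, 0, 0, 0, 0, 0]], fingers=20)

```text
time: 7.72
tool_pos: [553.7, 50.9, 94.5]
tcp_rot: [150.1, -0.2, 100.9]
ft_force: [-16.5, -2.7, 14.5]
finger_gap: 28.4
grip_force: 40.3
```

```bash
python3 - <<'E'
from h import *
for i in range(3):
  s=sense();print(s['time'],s['ft_force'],s['finger_gap'],s['grip_force'],cur()[1].T@s['ft_force'])
  g,R=tgt(P,(-6,0,110),np.pi/6);print(rel((g+R[:,2]*19,R)));snap('top')
E
```

```text
7.725 [-16.4562608   -2.70378065  14.49157521] 28.448646805162376 40.3448885679245 [  0.50982557  -7.23886423 -20.86776519]
(array([ 0.5, -0.3,  0.9]), array([-0.002, -0.002, -0.004]))
7.775 [-16.044292    -3.30404014  14.51760393] 28.05532989802121 40.34264624118805 [ -0.15834825  -6.97256439 -20.74741146]
(array([ 0.6, -0.2,  0.9]), array([-0.002, -0.002, -0.004]))
7.825 [-16.12246894  -3.16655567  15.12525394] 27.994400018520576 40.34276604652405 [-5.22193970e-03 -6.71468146e+00 -2.12990003e+01]
(array([ 0.6, -0.2,  0.9]), array([-0.002, -0.002, -0.004]))
```

Request:
apply_moves(rows=[[-5, 0, 0, 0, 0, 0], [-8, 0, 0, 0, 0, 0], [-8, 0, 0, 0, 0, 0], [-8, 0, 0, 0, 0, 0], [-6, 0, 0, 0, 0, 0]])

```text
time: 8.5
tool_pos: [560.6, 16.5, 94.5]
tcp_rot: [150.1, -0.3, 100.9]
ft_force: [-10.6, -0.2, 11.9]
finger_gap: 28.2
grip_force: 38.7
```

Request:
apply_moves(rows=[[0, 0, 0, 0, 0, 0], [0, 0, 0, 0, 0, 0], [0, 0, 0, 0, 0, 0], [0, 0, 0, 0, 0, 0], [0, 0, 0, 0, 0, 0]])

```text
time: 9.12
tool_pos: [560.6, 16.2, 94.5]
tcp_rot: [150.1, -0.2, 100.9]
ft_force: [-10.1, -4.1, 11.8]
finger_gap: 28.2
grip_force: 38.8
```

```bash
python3 - <<'E'
from h import *
s=sense();print(s['finger_gap'],s['ft_force']);g,R=tgt(P,(-6,-35,110),np.pi/6);print(rel((g+R[:,2]*19,R)))
for n in('top','scene','top','scene'):
    snap(n,n+'6.png')
    for k in('grip','wheel_top','pointer','flag'):
        for r in models.place_of(k,n)[:1]:
            x=np.array(r['xyz'])-[P[0],P[1],0];print(n,k,r['confidence'],np.round(Ro.from_euler('z',-P[2]).apply(x),1))
b=cv2.imread('pics/scene6.png')[130:230,180:320]
cv2.imwrite('pics/c6.png',cv2.resize(b,(700,500)))
E
```

```text
28.19183217394251 [-10.13797982  -4.05724412  11.8241048 ]
(array([ 0.9, -0.4,  0.8]), array([-0.001, -0.002, -0.004]))
top grip 0.57 [ -7.7 -35.9 107.5]
top wheel_top 0.9 [ 76.1 -35.6  79. ]
scene grip 0.65 [ -5.2 -33.1 103.1]
scene wheel_top 0.7 [ 77.3 -33.   79.1]
scene pointer 0.44 [-85.5 -30.7  12.9]
scene flag 0.48 [-84.3 -31.   13.9]
top grip 0.67 [ -7.1 -36.2 111.4]
top wheel_top 0.66 [ 75.7 -36.5  79.1]
scene grip 0.93 [ -4.5 -33.7 107.2]
scene wheel_top 0.78 [ 73.5 -34.8  81.6]
scene flag 0.44 [-88.7 -31.3  10.4]
```

View pics/c6.png

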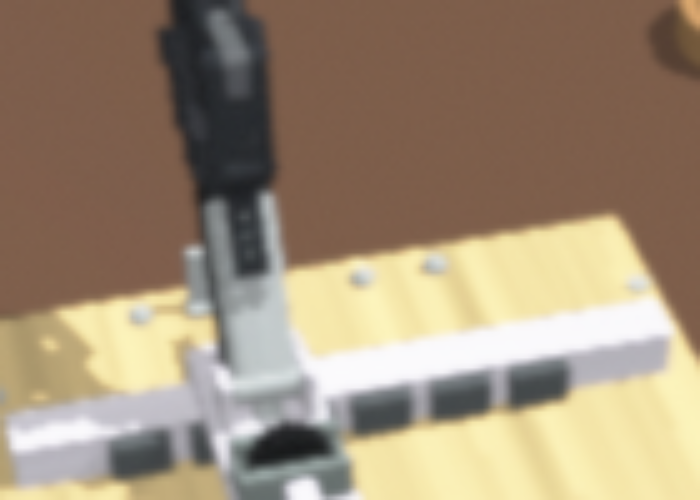

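Carriage is level with the flag. Releasing.

Request:
apply_moves(rows=[[0, 0, 0, 0, 0, 0], [0, 0, 0, 0, 0, 0], [0, 2, 0, 0, 0, 0], [0, 3, 0, 0, 0, 0], [0, 0, 0, 0, 0, 0]], fingers=85)

```text
time: 10.75
tool_pos: [565.0, 17.6, 96.3]
tcp_rot: [150.1, -0.3, 100.8]
ft_force: [0.3, -0.6, -0.2]
finger_gap: 84.8
grip_force: 0.0
```

Request:
apply_moves(rows=[[0, 0, -10, 0, 0, 0], [0, 0, -20, 0, 0, 0], [0, 0, -25, 0, 0, 0], [0, 0, -30, 0, 0, 0], [0, 0, -20, 0, 0, 0]])

```text
time: 11.38
tool_pos: [513.3, 7.0, 189.4]
tcp_rot: [150.0, -0.2, 100.8]
ft_force: [0.7, -0.3, -0.6]
finger_gap: 85.0
grip_force: 0.0
```

```bash
python3 - <<'E'
from h import *
s=sense();print(s['finger_gap'],s['ft_force'],s['tool_pos'],s['joint_pos'])
o={}
for n in('top','scene','top','scene'):
    snap(n,n+'7.png')
    for k in('grip','wheel_top','pointer','lever_mid'):
        for r in models.place_of(k,n)[:1]:
            x=np.array(r['xyz'])-[P[0],P[1],0];print(n,k,r['confidence'],np.round(Ro.from_euler('z',-P[2]).apply(x),1))
a=cv2.imread('pics/top7.png')[180:300,190:310];b=cv2.imread('pics/scene7.png')[130:230,180:320]
cv2.imwrite('pics/c7.png',np.hstack([cv2.resize(a,(380,380)),cv2.resize(b,(420,380))]))
E
```

```text
85.04453413670159 [ 0.7153005  -0.26022234 -0.55591938] [513.32389378   7.04247347 189.42958302] [-13.64100976 -35.33734959 130.79075358  14.40289866  57.70703808
 -29.21852506]
top grip 0.57 [ -8.  -34.4 115.1]
top wheel_top 0.66 [ 75.4 -38.5  77.8]
top lever_mid 0.54 [ 18.2 -31.1 119.5]
scene grip 0.56 [ -4.6 -33.3 107.8]
scene wheel_top 0.85 [ 73.8 -38.7  79.1]
scene lever_mid 0.96 [ 18.9 -38.5 121.9]
top grip 0.79 [ -6.1 -34.6 111.9]
top wheel_top 0.92 [ 74.4 -38.1  78.7]
top lever_mid 0.45 [ 17.  -32.5 115.5]
scene grip 0.6 [ -7.5 -34.4 106.1]
scene wheel_top 0.61 [ 76.  -35.7  79.9]
scene lever_mid 0.81 [ 17.  -33.6 122.3]
```

View pics/c7.png

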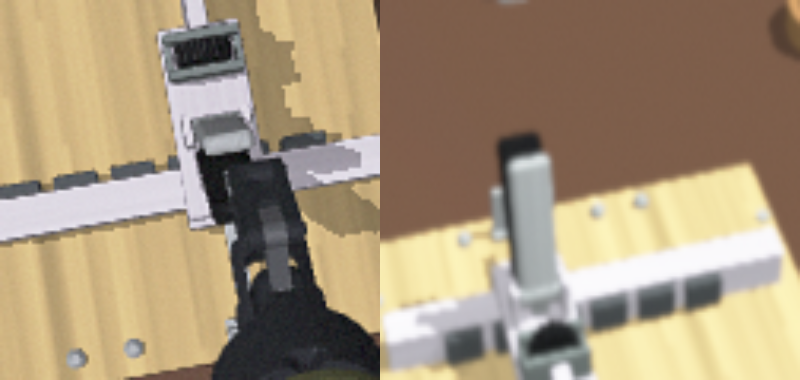

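```bash
python3 - <<'E'
from h import *
plan(tgt(P,(75,-45,175),0),10)
E
```

```text
[-1.0, 10.0, 7.0, 0.052, -0.0, -0.0],
[-1.0, 10.0, 7.0, 0.052, -0.0, -0.0],
[-1.0, 10.0, 6.0, 0.052, -0.0, -0.0],
[-1.0, 11.0, 5.0, 0.052, -0.0, -0.0],
[-1.0, 11.0, 5.0, 0.052, -0.0, -0.0]
--
[-1.0, 11.0, 4.0, 0.052, -0.0, -0.0],
[-1.0, 11.0, 4.0, 0.052, -0.0, -0.0],
[-1.0, 12.0, 3.0, 0.052, -0.0, -0.0],
[-0.0, 12.0, 2.0, 0.052, -0.0, -0.0],
[-1.0, 12.0, 2.0, 0.052, -0.0, -0.0]
--
end err [ 0.  -0.3  0.4]
```

Request:
apply_moves(rows=[[-1, 10, 1, 0.052, 0, 0], [-1, 10, 1, 0.052, 0, 0], [-1, 10, 0, 0.052, 0, 0], [-1, 11, 0, 0.052, 0, 0], [-1, 11, 0, 0.052, 0, 0]], fingers=0)

```text
time: 13.0
tool_pos: [562.7, 11.4, 206.8]
tcp_rot: [165.0, -0.3, 100.8]
ft_force: [0.2, -0.1, -0.8]
finger_gap: -0.2
grip_force: 0.0
```

Request:
apply_moves(rows=[[-1, 11, 0, 0.052, 0, 0], [-1, 11, 4, 0.052, 0, 0], [-1, 12, 3, 0.052, 0, 0], [0, 12, 2, 0.052, 0, 0], [-1, 12, 2, 0.052, 0, 0]])

```text
time: 13.62
tool_pos: [621.3, 18.6, 204.6]
tcp_rot: [179.9, -0.3, 100.8]
ft_force: [0.7, -0.6, 0.3]
finger_gap: 0.2
grip_force: 0.0
```

Request:
apply_moves(rows=[[0, 0, 15, 0, 0, 0], [0, 0, 20, 0, 0, 0], [0, 0, 20, 0, 0, 0], [0, 0, 10, 0, 0, 0], [0, 0, 0, 0, 0, 0]])

```text
time: 14.25
tool_pos: [619.7, 18.8, 138.4]
tcp_rot: [180.0, -0.3, 100.8]
ft_force: [0.3, -0.8, 0.2]
finger_gap: 0.0
grip_force: 0.0
```

```bash
python3 - <<'E'
from h import *
s=sense();print(s['finger_gap'],s['ft_force'],s['tool_pos'],s['joint_pos'],rel(tgt(P,(75,-45,78),0)))
snap('scene','scene8.png');snap('top','top8.png')
x=proj('scene',s['tool_pos']);print(x)
s=sense();print(s['tool_pos'],rel(tgt(P,(75,-45,78),0)))
a=cv2.imread('pics/top8.png')[160:280,190:310];b=cv2.imread('pics/scene8.png')[130:250,180:320]
cv2.imwrite('pics/c8.png',np.hstack([cv2.resize(a,(380,420)),cv2.resize(b,(420,420))]))
E
```

```text
0.04746074540265746 [ 0.29314753 -0.78759013  0.24250333] [619.72829534  18.79967738 138.37021284] [ -3.17597263  13.92600301  87.84364806   0.30565376  78.27699262
 -14.05912179] (array([-0.6, 13. , 60.4]), array([ 0.   , -0.005, -0.004]))
[229.12808543 188.01129836]
[621.03819871  18.77750227 140.338257  ] (array([-0.3, 11.6, 62.4]), array([ 0.003, -0.005, -0.003]))
```

View pics/c8.png

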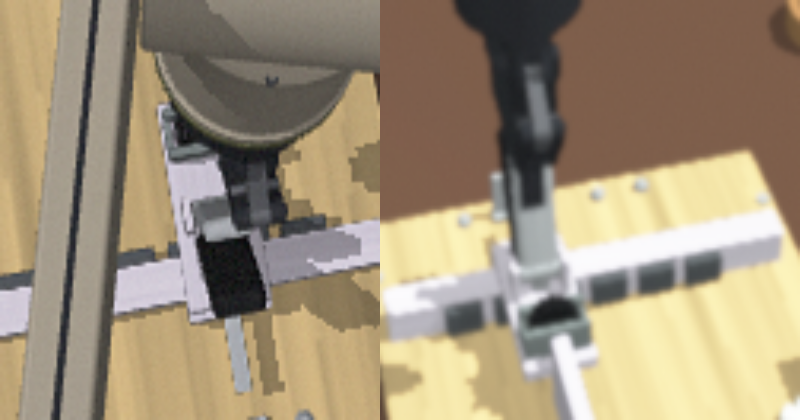

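Request:
apply_moves(rows=[[0, 6, 10, 0, 0, 0], [0, 6, 15, 0, 0, 0], [0, 0, 15, 0, 0, 0], [0, 0, 10, 0, 0, 0], [0, 0, 0, 0, 0, 0]])

```text
time: 14.98
tool_pos: [631.4, 21.4, 87.9]
tcp_rot: [-180.0, -0.3, 100.8]
ft_force: [0.7, 0.9, 0.7]
finger_gap: 0.1
grip_force: 0.0
```

Request:
apply_moves(rows=[[0, 0, 2, 0, 0, 0], [0, 0, 2, 0, 0, 0], [0, 0, 2, 0, 0, 0], [0, 0, 0, 0, 0, 0], [0, 0, 0, 0, 0, 0]])

```text
time: 15.6
tool_pos: [632.7, 21.4, 83.8]
tcp_rot: [179.9, -0.3, 100.8]
ft_force: [-0.6, -0.5, -0.1]
finger_gap: 0.0
grip_force: 0.0
```

```bash
python3 - <<'E'
from h import *
s=sense();print(s['ft_force'],s['tool_pos'],rel(tgt(P,(75,-45,78),0)))
snap('scene','scene9.png');
for r in models.place_of('wheel_top','scene')[:1]:
            x=np.array(r['xyz'])-[P[0],P[1],0];print(r['confidence'],np.round(Ro.from_euler('z',-P[2]).apply(x),1))
b=cv2.imread('pics/scene9.png')[150:250,190:310]
cv2.imwrite('pics/c9.png',cv2.resize(b,(600,500)))
E
```

```text
[-0.56702728 -0.53074975 -0.05238982] [632.67488006  21.37976253  83.83354488] (array([-0.4, -0.1,  5.8]), array([ 0.003, -0.005, -0.003]))
0.8 [ 72.3 -34.1  80.9]
```

View pics/c9.png

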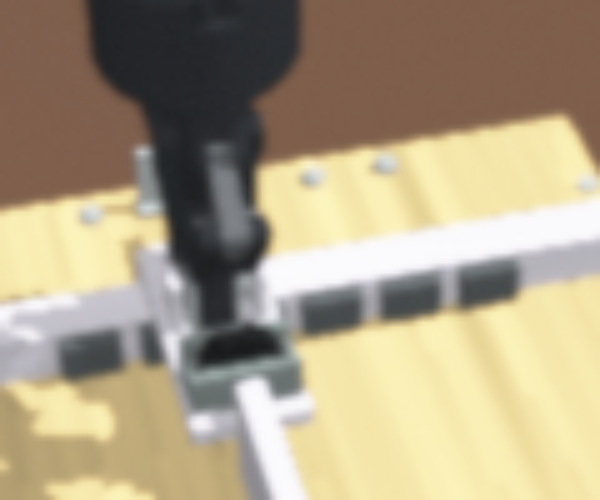

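Request:
apply_moves(rows=[[0, 0, 2, 0, 0, 0], [0, 0, 2, 0, 0, 0], [0, 0, 1, 0, 0, 0], [0, 0, 0, 0, 0, 0], [0, 0, 0, 0, 0, 0]])

```text
time: 16.32
tool_pos: [632.7, 21.4, 78.7]
tcp_rot: [179.9, -0.3, 100.8]
ft_force: [-0.3, -0.3, -0.4]
finger_gap: 0.0
grip_force: 0.0
```

Request:
apply_moves(rows=[[0, 0, 0.5, 0, 0, 0], [0, 0, 0.5, 0, 0, 0], [0, 0, 0, 0, 0, 0], [0, 0, 0, 0, 0, 0], [0, 0, 0, 0, 0, 0]])

```text
time: 16.95
tool_pos: [632.7, 21.4, 77.7]
tcp_rot: [179.9, -0.3, 100.8]
ft_force: [0.4, -0.2, 0.4]
finger_gap: -0.2
grip_force: 0.1
```

Request:
apply_moves(rows=[[0, 0, 0.5, 0, 0, 0], [0, 0, 0, 0, 0, 0], [0, 0, 0.5, 0, 0, 0], [0, 0, 0, 0, 0, 0], [0, 0, 0, 0, 0, 0]])

```text
time: 17.58
tool_pos: [633.0, 21.3, 77.2]
tcp_rot: [179.8, -0.3, 100.8]
ft_force: [-1.2, -0.5, 5.4]
finger_gap: -0.1
grip_force: 2.1
```

Request:
apply_moves(rows=[[1, 0, 0, 0, 0, 0], [1, 0, 0, 0, 0, 0], [0, 0, 0, 0, 0, 0], [0, 0, 0, 0, 0, 0], [0, 0, 0, 0, 0, 0]])

```text
time: 18.2
tool_pos: [632.6, 23.0, 77.3]
tcp_rot: [179.8, -0.2, 100.8]
ft_force: [-1.9, -1.6, 4.3]
finger_gap: 0.2
grip_force: 2.6
```

Request:
apply_moves(rows=[[1, 0, 0.5, 0, 0, 0], [2, 0, 0.3, 0, 0, 0], [2, 0, 0, 0, 0, 0], [2, 0, 0, 0, 0, 0], [2, 0, 0, 0, 0, 0]])

```text
time: 18.82
tool_pos: [631.3, 31.5, 77.6]
tcp_rot: [179.8, -0.2, 100.8]
ft_force: [-3.6, -3.5, 11.6]
finger_gap: -0.1
grip_force: 5.7
```

Request:
apply_moves(rows=[[2, 0, 0, 0, 0, 0], [2, 0, 0, 0, 0, 0], [1, 0, 0, 0, 0, 0], [1, 0, 0, 0, 0, 0], [0, 0, 0, 0, 0, 0]])

```text
time: 19.45
tool_pos: [630.2, 37.4, 77.6]
tcp_rot: [179.8, -0.2, 100.8]
ft_force: [-2.8, -2.5, 11.3]
finger_gap: -0.2
grip_force: 5.7
```

Request:
apply_moves(rows=[[0, 0, -3, 0, 0, 0], [0, 0, -4, 0, 0, 0], [-8, 0, 0, 0, 0, 0], [-8, 0, 0, 0, 0, 0], [0, 0, 0, 0, 0, 0]])

```text
time: 20.08
tool_pos: [632.4, 21.4, 82.6]
tcp_rot: [179.9, -0.3, 100.8]
ft_force: [0.4, 0.1, 0.1]
finger_gap: 0.3
grip_force: 0.0
```

Request:
apply_moves(rows=[[0, 0, 4, 0, 0, 0], [0, 0, 2, 0, 0, 0], [0, 0, 1, 0, 0, 0], [0, 0, 0, 0, 0, 0], [0, 0, 0, 0, 0, 0]])

```text
time: 20.7
tool_pos: [633.0, 22.1, 76.8]
tcp_rot: [179.8, -0.2, 100.8]
ft_force: [-1.2, -2.0, 6.2]
finger_gap: -0.1
grip_force: 2.7
```

Request:
apply_moves(rows=[[2, 0, 0.2, 0, 0, 0], [2, 0, 0, 0, 0, 0], [2, 0, 0, 0, 0, 0], [2, 0, 0, 0, 0, 0], [2, 0, 0, 0, 0, 0]])

```text
time: 21.32
tool_pos: [631.3, 31.8, 77.5]
tcp_rot: [179.8, -0.2, 100.8]
ft_force: [-3.6, -1.9, 10.6]
finger_gap: 0.1
grip_force: 5.2
```

Request:
apply_moves(rows=[[2, 0, 0, 0, 0, 0], [2, 0, 0, 0, 0, 0], [1, 0, 0, 0, 0, 0], [1, 0, 0, 0, 0, 0], [0, 0, 0, 0, 0, 0]])

```text
time: 21.95
tool_pos: [630.9, 37.4, 77.4]
tcp_rot: [179.7, -0.2, 100.8]
ft_force: [0.0, -3.1, 6.6]
finger_gap: 0.1
grip_force: 3.5
```

Request:
apply_moves(rows=[[0, 0, -3, 0, 0, 0], [0, 0, -4, 0, 0, 0], [-8, 0, 0, 0, 0, 0], [-8, 0, 0, 0, 0, 0], [0, 0, 0, 0, 0, 0]])

```text
time: 22.58
tool_pos: [632.4, 21.5, 82.5]
tcp_rot: [179.9, -0.3, 100.8]
ft_force: [0.3, -0.4, 1.0]
finger_gap: -0.0
grip_force: 0.0
```

Request:
apply_moves(rows=[[0, 0, 4, 0, 0, 0], [0, 0, 2, 0, 0, 0], [0, 0, 1, 0, 0, 0], [0, 0, 0.4, 0, 0, 0], [0, 0, 0, 0, 0, 0]])

```text
time: 23.2
tool_pos: [632.8, 22.1, 77.1]
tcp_rot: [179.8, -0.2, 100.8]
ft_force: [-5.5, -1.7, 13.3]
finger_gap: -0.3
grip_force: 6.4
```

Request:
apply_moves(rows=[[2, 0, 0.2, 0, 0, 0], [2, 0, 0, 0, 0, 0], [2, 0, 0, 0, 0, 0], [1, 0, 0, 0, 0, 0], [1, 0, 0, 0, 0, 0]])

```text
time: 23.82
tool_pos: [633.0, 29.0, 77.5]
tcp_rot: [179.6, -0.1, 100.8]
ft_force: [0.8, -5.8, 8.7]
finger_gap: 0.1
grip_force: 4.7
```

Request:
apply_moves(rows=[[2, 0, 0, 0, 0, 0], [2, 0, 0, 0, 0, 0], [2, 0, 0, 0, 0, 0], [1, 0, 0, 0, 0, 0], [0, 0, 0, 0, 0, 0]])

```text
time: 24.45
tool_pos: [631.7, 36.1, 77.5]
tcp_rot: [179.6, -0.1, 100.8]
ft_force: [1.2, -4.6, 9.1]
finger_gap: -0.4
grip_force: 4.6
```

Request:
apply_moves(rows=[[0, 0, -3, 0, 0, 0], [0, 0, -4, 0, 0, 0], [-8, 0, 0, 0, 0, 0], [-7, 0, 0, 0, 0, 0], [0, 0, 0, 0, 0, 0]])

```text
time: 25.08
tool_pos: [632.3, 21.6, 81.8]
tcp_rot: [179.9, -0.3, 100.8]
ft_force: [-0.6, -0.7, 0.7]
finger_gap: -0.1
grip_force: 0.0
```

Request:
apply_moves(rows=[[0, 0, 4, 0, 0, 0], [0, 0, 2, 0, 0, 0], [0, 0, 1, 0, 0, 0], [0, 0, 0.6, 0, 0, 0], [1, 0, 0, 0, 0, 0]])

```text
time: 25.7
tool_pos: [633.1, 22.1, 76.9]
tcp_rot: [179.8, -0.1, 100.8]
ft_force: [-6.6, -6.7, 16.0]
finger_gap: 0.1
grip_force: 8.0
```

Request:
apply_moves(rows=[[2, 0, 0, 0, 0, 0], [2, 0, 0, 0, 0, 0], [2, 0, 0, 0, 0, 0], [2, 0, 0, 0, 0, 0], [2, 0, 0, 0, 0, 0]])

```text
time: 26.32
tool_pos: [632.9, 31.7, 77.4]
tcp_rot: [179.6, -0.1, 100.8]
ft_force: [0.9, -7.5, 10.6]
finger_gap: -0.1
grip_force: 5.6
```

Request:
apply_moves(rows=[[0, 0, -5, 0, 0, 0], [0, 0, -15, 0, 0, 0], [0, 0, -25, 0, 0, 0], [0, 0, -40, 0, 0, 0], [0, 0, -40, 0, 0, 0]])

```text
time: 26.95
tool_pos: [629.7, 32.9, 200.9]
tcp_rot: [179.9, -0.3, 100.9]
ft_force: [1.2, 0.2, 0.3]
finger_gap: -0.0
grip_force: 0.0
```

Request:
apply_moves(rows=[[-40, 0, 0, 0, 0, 0], [-60, 0, 0, 0, 0, 0], [-60, 0, 0, 0, 0, 0], [-40, 0, 0, 0, 0, 0], [0, 0, 0, 0, 0, 0]])

```text
time: 27.58
tool_pos: [667.5, -167.0, 198.6]
tcp_rot: [179.9, -0.3, 100.6]
ft_force: [0.1, 0.4, -0.1]
finger_gap: 0.3
grip_force: 0.0
```

```bash
python3 - <<'E'
from h import *
print(sense()['time'])
for n in('top','scene'):
    snap(n,n+'10.png')
    for k in('grip','wheel_top','lever_mid','star_mid','tags_mid'):
        for r in models.place_of(k,n)[:1]:
            x=np.array(r['xyz'])-[P[0],P[1],0];print(n,k,r['confidence'],np.round(r['xyz']),np.round(Ro.from_euler('z',-P[2]).apply(x),1))
a=cv2.imread('pics/top10.png')[120:320,120:340];b=cv2.imread('pics/scene10.png')[130:250,170:310]
cv2.imwrite('pics/c10.png',np.hstack([cv2.resize(a,(396,360)),cv2.resize(b,(400,360))]))
E
```

```text
27.575
top grip 0.62 [548.  16. 111.] [ -8.7 -33.2 110.6]
top wheel_top 0.92 [630.  30.  79.] [ 73.7 -35.9  78.8]
top star_mid 0.81 [680. 196.  18.] [155.1 118.2  18.1]
top tags_mid 0.78 [725. -38.  22.] [ 154.4 -120.4   21.6]
scene grip 0.66 [550.  18. 106.] [ -7.  -32.3 105.7]
scene wheel_top 0.72 [630.  35.  80.] [ 75.6 -31.   79.6]
scene lever_mid 0.85 [577.  24. 122.] [ 20.6 -31.7 121.7]
scene star_mid 0.6 [677. 195.  19.] [152.1 117.3  18.7]
scene tags_mid 0.88 [724. -34.  21.] [ 154.4 -116.4   21.1]
```

View pics/c10.png

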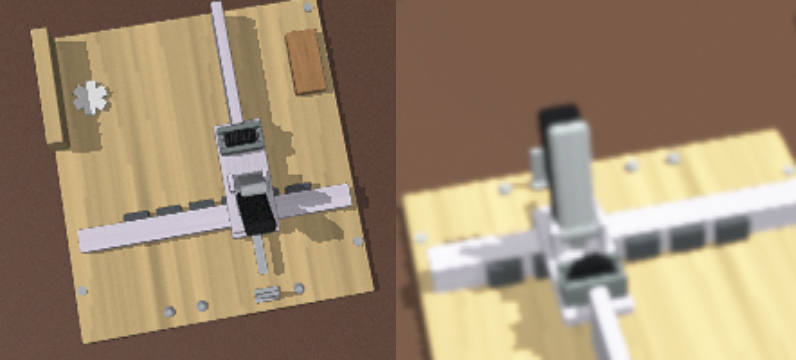

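The pointer is in line with the flag, the lever has sprung out, and the star and tags lie where they were. On the last two strokes the wheel slipped under the fingertip at its stop.

```bash
python3 -c "
from bench import job;print(job.hand_in())"
```

```text
the job is handed in; nothing more can be done
None
```

The job is handed in: the fence is caught in the flagged notch (jig y = -35 mm) with the lever sprung out, and the thumbwheel was rolled until the fingertip slipped at what I read as its stop (judged by force; its angle was not measured), with the star and tags unmoved.

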